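Guide pin into the riveting frame

TASK

Slide the shutter on top of the riveting frame away from the bush, fully home against its end stop, and then take the longest of the three steel pins by its head from the wooden stand and thread it down through the upper bush and on through the lower one. Finish while still holding the pin upright in both bushes, its nose showing below the lower bush and its collar still clear above the upper one, so that a colleague can clip it. Leave the two shorter pins standing where they are.

Things in the scene. Friction and masses are not known exactly. Their poses are not given: they have to be found in the camera images.
- press: Fixed steel riveting frame. Base 120 (x) x 170 (y) x 12 mm; column 50 x 40 mm at y = 45 to 85 mm, 135 mm tall; two level arms, 50 mm wide, from the column to y = -75 mm: lower z = 45 to 65, upper z = 115 to 135 mm, open gap between. In each a vertical brass-rimmed through bush at x = 0, y = -45 mm: bore 15 mm, 2 mm chamfer, one exactly above the other. Origin: centre of base underside, z up.
- upper_bush (a point): Centre of the upper bush's mouth, on the upper arm's top face (135 mm above the bench), at x = 0, y = -45 mm of the frame; axes as the frame's.
- lower_bush (a point): Centre of the lower bush's underside, on the lower arm's bottom face (45 mm above the bench), 90 mm straight below upper_bush; axes as the frame's.
- shutter (a joint): Travel in m of the shutter, a dark steel plate 34 x 80 x 4 mm sliding along the top of the upper arm: near 0 (0 to 0.015 at the start) it covers the upper bush; it grows as the shutter slides to the frame's +y, towards the column; 0.05 is its end stop. Light friction (about 1.5 N), stays where it is left.
- shutter_knob (a point): Point in the shutter's upright square knob, 16 x 16 mm, 25 mm tall on the plate (top 165.5, plate top 140.5, this point 156.5 mm above the bench). At shutter = 0 it lies 45 mm from the bush axis towards +y, 95 mm at the end stop. Axes as the frame's.
- pin_long: Steel pin: round 12 mm shank, collar 26 mm across, 6 mm thick, above it a round knurled head 18 mm across, 44 mm tall. This is the longest of the three: shank 115 mm, 165 mm overall, about 0.2 kg. The nose is a half ball. Origin: the very end of the nose; z points up along the pin to its head. Stands loosely upright in the stand, nose down.
- pin_collar (a point): Centre of the collar's underside on the long pin, 115 mm above its nose.
- pin_head (a point): Point on the axis in the long pin's head, at a good height to grip: 147 mm above its nose (26 mm above the collar's top, 18 mm below the top of the head).
- stand: Fixed dark wooden block 60 (x) x 190 (y) x 50 mm, three square blind holes 13 mm wide, 40 mm deep (floor 10 mm above the bench) in a row along its y, at y = -60, 0 and 60 mm, one pin in each in any order. Origin: centre of its underside.
- pin_mid: Steel pin: round 12 mm shank, collar 26 mm across, 6 mm thick, above it a round knurled head 18 mm across, 44 mm tall. The middle one, to be left alone: shank 85 mm. Origin: nose end, z up.
- pin_short: Steel pin: round 12 mm shank, collar 26 mm across, 6 mm thick, above it a round knurled head 18 mm across, 44 mm tall. The shortest, to be left alone: shank 60 mm. Origin: nose end, z up.
Mind the look-alikes: they are no part of the job. Several things have the shape of the stand; the one meant has the colours described above.

How it is judged:
By the outcome, as a careful person would: the job done as asked, in the order asked, and still so for the second after the job is handed in, while the arm keeps its last pose, push and grip.
It also fails if it takes over 67 s, if anything falls off the work surface, if the arm or the gripper's body presses on something with over 40 N, if the wrist force passes 120 N, or if a joint passes its speed limit or range.

ROBOT

A 7-joint arm with a two-finger parallel gripper is mounted at the origin on the work surface. World frame = base frame: x ahead of the robot, y to its left, z up, the work surface at z = 0. Lengths are in m, angles in rad, forces in N, time in s.
With the tool pointing down it reaches from about 0.425 to 1.025 m from the base axis. Payload 9.4 kg.
Tool frame: the origin (TCP) lies where the fingers leave the gripper's body, on its centre line; the fingertips stand 84 mm ahead of it and the grasp point (between the pads) lies 65 mm ahead of it; z points along the fingers, y is the line along which they close (so a half turn about z gives the same grasp; the last joint's range is limited). The gripper opens to 93 mm and grips with 3 to 60 N. Pads are 15 mm wide; open, the fingers measure 128 mm over their backs; the gripper's body (75 mm by 188 mm) begins 65 mm behind the grasp point.
Start: joints at [1.053, 0.599, -0.003, 1.599, 0.002, 0.943, -0.08], TCP at [0.309, -0.656, 0.303] pointing down, gripper open.
Joint ranges: [-2.57, 2.57], [-0.35, 1.97], [-1.29, 1.29], [0.11, 2.56], [-1.05, 4.19], [0.11, 1.86], [-2.63, 2.63]. Speed limits (rad/s): [2.22, 2.22, 3.01, 3.01, 3.14, 3.14, 3.14].

INTERFACE

Orientations are given as [roll, pitch, yaw] about the fixed x, y, z axes, in that order (R = Rz(yaw) Ry(pitch) Rx(roll)).
In Python, from station import sense, imaging, order gives the robot as it stands.
- The arm moves only by the tool apply_moves, never from a script. Its argument "steps" is a list of rows, each a list of 4 numbers: the shift along the tool's x, y, z in units of 25 mm (1.0 is 25 mm), then the turn about the tool's z in units of 6 degrees (1.0 is 6 degrees). A call has 1 to 12 rows; each row shifts and turns the commanded pose from where the row before left it, along the tool's axes as they then stand; what a row does not reach is not made up. A row lasts 1/10 s, in which the tool goes at most 50 mm and 8.59 degrees, less where a joint would pass 70% of its speed; a pose out of reach is approached as far as the arm can. A call is refused whole if a number of a shift passes 1 or a number of a turn 1, either way. A call with a gripper value outside its range is refused whole. "hand" is the opening, from -1 (shut) to 1 (fully open), set as the call begins (left out, the last holds). The fingers move at their own pace and stop on an object; the grip force is fixed at half the most. Time passes only in rows, so rows that do not move let the fingers close. It gives the time, the measured TCP pose, the force, the opening and the grip force at its end, in the units of the state.
- sense(): the state, without advancing time (a new reading comes with each control period).
- imaging.grab_frame(name): name is "side" or "top" or "wrist"; returns a dict with "pixels" (400x640x3 uint8, red, green, blue), "mtx" (3x3 intrinsics, pixels), "R" (3x3) and "t" (3): a world point X has camera coordinates R X + t; the wrist camera has in their place "T_tool_cam" (4x4, takes a point from camera to tool coordinates, whose origin is the TCP and whose axes are the flange's). Camera axes: x right, y down, z forward; pixel columns grow to the right and rows downward; lengths in m; the calibration is good to about 2 mm. A picture is of the moment at which its call begins: read the wrist's pose just before it. There is no depth.
- order.finish_job(): hands the job in; it is judged then, once.
The state is a dict: "time": time; "qpos": joint angles; "qd": joint speeds; "effort": joint torques, N m; "tool_pos": TCP position; "orientation": TCP orientation; "ft_force": force on the tool from outside, world axes, zero at the start; "moment": the same for the moment, N m; "width": opening from 0.0 (shut) to 1.0 (fully open); "finger_force": force on a finger pad.
Only numpy, scipy, OpenCV 4.12 (cv2) and the standard library are available. Lean on these libraries where they do the work, as an engineer would, in place of code of your own. Each camera call takes 0.05 s, during which the arm holds its last target. There are 200 camera calls.

## Working session

There is one attempt and no reset: what is moved stays moved. The work goes in short steps, Python scripts to look and compute and a tool call to move; the robot and the scene stay as the last step left them, time stands still between calls to the robot, and variables do not carry over. Pictures are saved under pics/ and viewed, at most 10 in all, crops included, and the job is handed in when it is done.

Besides the shell and the picture viewer there is one more tool, called after "Emit:" as name(argument=value, ...), one argument or row to a line, values as JSON. apply_moves: Moves the arm, as the interface text tells. Its arguments: {"type":"object","properties":{"steps":{"type":"array","items":{"type":"array","items":{"type":"number"}}},"hand":{"type":"number"}},"required":["steps"]}

```bash
mkdir -p pics; python3 - <<'E'
from station import sense, imaging, order
import cv2,pickle
s=sense();print(s)
d={}
for n in("side","top","wrist"):
    f=imaging.grab_frame(n);d[n]=f
    cv2.imwrite(f"pics/{n}0.png",f["pixels"][:,:,::-1])
    print(n,{k:v for k,v in f.items() if k!="pixels"})
pickle.dump((s,d),open("f0.pkl","wb"))
E
```

```text
{'time': 0.0, 'qpos': array([ 1.05331474,  0.6001452 , -0.00256803,  1.60008627,  0.00182256,
        0.94286309, -0.07981315]), 'qd': array([ 3.09540751e-05, -2.95566230e-04, -3.36027830e-04,  8.16354769e-05,
        2.03569603e-04, -1.06725052e-03, -4.31902034e-04]), 'effort': array([ 1.06678686e-03, -7.65075231e+01,  1.49768405e+00, -2.52352041e+01,
       -5.25045942e-02,  1.68652745e-02,  2.02435076e-04]), 'tool_pos': array([ 0.30918361, -0.65540317,  0.30186057]), 'orientation': array([-3.14009965e+00,  1.42448685e-04,  4.40860706e-01]), 'ft_force': array([ 0.42817847, -0.04421874,  0.20401667]), 'moment': array([ 0.00876928, -0.01491754, -0.06656285]), 'finger_force': 0.0, 'width': 1.000687506168158}
side {'mtx': array([[427.26456822,   0.        , 316.8591098 ],
       [  0.        , 427.26456822, 199.58207072],
       [  0.        ,   0.        ,   1.        ]]), 'R': array([[ 0.81093801, -0.58485389, -0.01804091],
       [-0.36613039, -0.48313052, -0.79531971],
       [ 0.45642971,  0.65156031, -0.60592169]]), 't': array([-0.33939352,  0.27290912,  0.69779797])}
top {'mtx':
[... 181 characters left out ...]
 -0.99975501, -0.02206859],
       [-0.99376625,  0.00415325, -0.11140641],
       [ 0.11147078,  0.02174115, -0.99352986]]), 't': array([0.01651352, 0.46307311, 0.8226329 ])}
wrist {'mtx': array([[347.28432902,   0.        , 311.09311361],
       [  0.        , 347.28432902, 197.43383377],
       [  0.        ,   0.        ,   1.        ]]), 'T_tool_cam': array([[-2.21745284e-04, -9.64083335e-01, -2.65599840e-01,
         7.47819471e-02],
       [ 9.99998937e-01, -5.96566001e-04,  1.33055160e-03,
         2.78505617e-04],
       [-1.44121046e-03, -2.65599262e-01,  9.64082442e-01,
        -8.19590589e-02],
       [ 0.00000000e+00,  0.00000000e+00,  0.00000000e+00,
         1.00000000e+00]])}
```

View pics/top0.png

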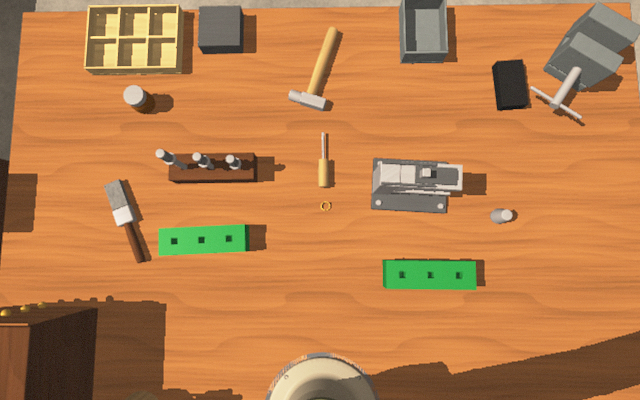

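View pics/side0.png

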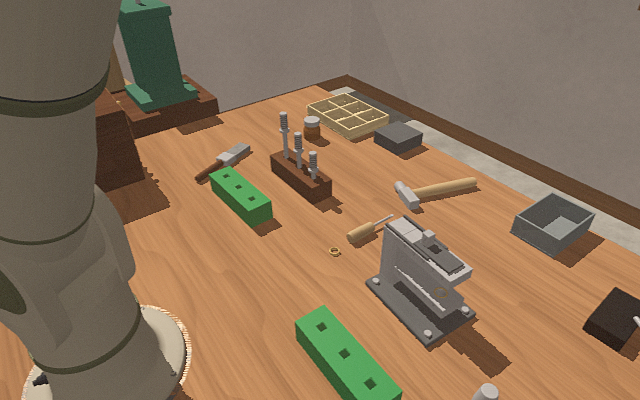

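Top view: the brown stand is at (212,167), with pins at (162,155), (198,159) and (233,161). The press is at (415,185), its column at the left and its shutter and knob at (427,173). The look-alikes are green blocks at (202,240) and (430,275), which have the wrong colour. In the side view the tallest pin is at (284,120), (298,140) is shorter and (313,160) shortest, so the long pin is the one at the stand's left (+y) end. I'll check this in a close crop.

```bash
python3 - <<'E'
import pickle,cv2,numpy as np
s,d=pickle.load(open("f0.pkl","rb"))
def c(n,x,y,w,h,k):
    return cv2.resize(d[n]["pixels"][y:y+h,x:x+w,::-1],None,fx=k,fy=k,interpolation=cv2.INTER_CUBIC)
a=np.zeros((600,800,3),np.uint8)
a[:300,:400]=c("top",365,145,100,75,4)   # press
a[:300,400:]=c("top",150,135,100,75,4) if 0 else cv2.resize(d["top"]["pixels"][130:205,150:270,::-1],(400,250),interpolation=cv2.INTER_CUBIC)[:300] if 0 else c("top",150,130,100,75,4)
a[300:,:400]=c("side",365,205,133,100,3)[:300,:399].copy() if 0 else cv2.resize(d["side"]["pixels"][210:300,365:485,::-1],(400,300),interpolation=cv2.INTER_CUBIC)
a[300:,400:]=c("side",250,105,100,75,4)
cv2.imwrite("pics/crops.png",a)
E
```

```text
(no output)
```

View pics/crops.png

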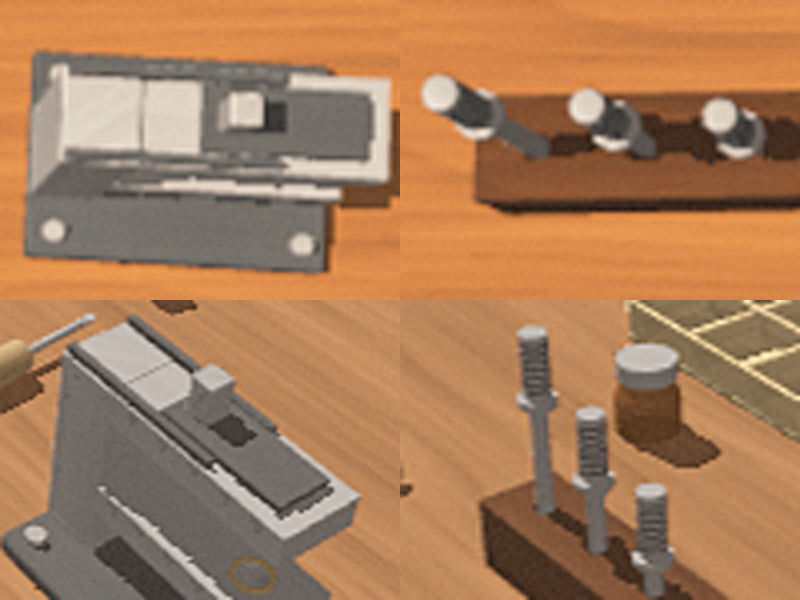

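The crops show three pins standing in the brown stand. The tallest is at crop (533,331) side and (440,93) top, so the choice is confirmed. The shutter covers the upper bush, and its knob top is at crop (247,109). The lower bush rim is visible at crop (253,574).

```bash
cat >h.py <<'E'
import numpy as np
from scipy.optimize import least_squares
def proj(f,X):
    X=np.atleast_2d(X);c=X@f["R"].T+f["t"];p=c@f["mtx"].T;return p[:,:2]/p[:,2:]
def at_z(f,uv,z):
    r=f["R"].T@np.linalg.solve(f["mtx"],[*uv,1]);o=-f["R"].T@f["t"];return o+r*(z-o[2])/r[2]
def tri(fs,uvs):
    return least_squares(lambda X:np.concatenate([proj(f,X)[0]-u for f,u in zip(fs,uvs)]),[.6,0,.1])
E
python3 - <<'E'
import pickle
from h import *
s,d=pickle.load(open("f0.pkl","rb"));T,S=d["top"],d["side"]
tp=lambda x,y:np.array([365+(x+.5)/4-.5,145+(y+.5)/4-.5])
ts=lambda x,y:np.array([150+(x-400+.5)/4-.5,130+(y+.5)/4-.5])
sp=lambda x,y:np.array([365+(x+.5)*.3-.5,210+(y-300+.5)*.3-.5])
ss=lambda x,y:np.array([250+(x-400+.5)/4-.5,105+(y-300+.5)/4-.5])
for n,a,b in(("long",ts(440,93),ss(533,330)),("mid",ts(588,106),ss(592,411)),("short",ts(720,115),ss(652,490)),("knobtop",tp(247,109),sp(214,379))):
    r=tri((T,S),(a,b));print(n,r.x.round(4),"err",np.sqrt(2*r.cost).round(2))
obs=[(T,(60,85,12),tp(35,52)),(T,(-60,85,12),tp(25,255)),(T,(-60,-85,12),tp(327,271)),(T,(25,-75,135),tp(391,79)),(T,(-25,-75,135),tp(388,185)),
(S,(25,-75,135),sp(361,495)),(S,(-25,-75,135),sp(282,542)),(S,(0,-45,65),sp(253,574))]
def W(p,l):
    c,s_=np.cos(p[2]),np.sin(p[2]);l=np.array(l)/1000;return np.array([p[0]+c*l[0]-s_*l[1],p[1]+s_*l[0]+c*l[1],l[2]])
res=lambda p:np.concatenate([proj(f,W(p,l))[0]-u for f,l,u in obs])
r=least_squares(res,[.5,-.2,0],loss="soft_l1");p=r.x
print("press",p.round(4),res(p).reshape(-1,2).round(1).tolist())
print("ub",W(p,(0,-45,135)));k=[W(p,(0,q,165.5)) for q in(0,50)];print("knob0,50",k)
# shutter far end (+... ) travel
for cx,cy in((373,93),(372,160)):print(at_z(T,tp(cx,cy),.1405))
# stand brown corners
print(at_z(T,ts(475,93),.05),at_z(T,ts(475,203),.05))
E
```

```text
long [0.542  0.308  0.1743] err 0.22
mid [0.5424 0.2468 0.1449] err 0.37
short [0.5437 0.1879 0.1179] err 0.37
knobtop [ 0.5045 -0.1991  0.1622] err 0.21
press [ 0.5033 -0.2014 -0.0631] [[0.3, -0.5], [0.5, 0.2], [0.0, 0.7], [0.2, 0.3], [0.5, -1.1], [-0.7, -0.1], [0.3, -1.0], [-0.6, 0.1]]
ub [ 0.50047268 -0.24626549  0.135     ]
knob0,50 [array([ 0.50331099, -0.20135509,  0.1655    ]), array([ 0.50646466, -0.15145465,  0.1655    ])]
[ 0.5160155 -0.2663335  0.1405   ]
[ 0.48293008 -0.26440721  0.1405    ]
[0.57255872 0.34395073 0.05      ] [0.51003248 0.34131463 0.05      ]
```

Emit:
apply_moves(
  steps=[
    [0, 0, 0, -1],
    [0, 0, 0, -1],
    [0, 0, 0, -1],
    [0, 0, 0, -1],
    [0, 0, 0, -1],
    [0, 0, 0, -1],
    [0, 0, 0, -1],
    [0, 0, 0, -1],
    [0, 0, 0, -1],
    [0, 0, 0, -1],
    [0, 0, 0, -0.2],
    [0, 0, 0, 0],
  ],
  hand=-1,
)

```text
time: 1.35
tool_pos: [0.3091, -0.6557, 0.3024]
orientation: [-3.141, -0.0, 1.507]
ft_force: [-0.5, 1.3, 0.4]
width: 0.028
finger_force: 0.0
```

```bash
cat >>h.py <<'E'
def togo(target,s):
    from scipy.spatial.transform import Rotation as Ro
    R=Ro.from_euler("xyz",s["orientation"]).as_matrix()
    return (R.T@(np.array(target)-s["tool_pos"])/.025).round(2)
P=np.array([.5033,-.2014]);YAW=-.0631
def press(x,y,z):
    c,s=np.cos(YAW),np.sin(YAW);return np.array([P[0]+c*x-s*y,P[1]+s*x+c*y,z])
E
python3 -c "
from h import *;from station import sense
s=sense();print(s['time'],s['tool_pos'],s['orientation'],s['ft_force'],s['width']);print(togo(press(0,-.03,.231),s))"
```

```text
1.35 [ 0.30905732 -0.65572098  0.30241025] [-3.14141665e+00 -4.96186971e-04  1.50682385e+00] [-0.52091557  1.30614386  0.41746426] 0.027602851426876043
[17.43  6.59  2.86]
```

Emit:
apply_moves(
  steps=[
    [0.9, 0.5, 0, 0],
    [1, 0.5, 0, 0],
    [1, 0.5, 0, 0],
    [1, 0.5, 0, 0],
    [1, 0.5, 0, 0],
    [1, 0.5, 0, 0],
    [1, 0.5, 0, 0],
    [1, 0.5, 0, 0],
    [1, 0.5, 0, 0],
    [1, 0.5, 0, 0],
    [1, 0.5, 0, 0],
    [1, 0.5, 0, 0],
  ],
)

```text
time: 2.55
tool_pos: [0.4779, -0.367, 0.3028]
orientation: [3.142, 0.0, 1.506]
ft_force: [-0.0, 0.2, 0.8]
width: 0.007
finger_force: 0.0
```

Emit:
apply_moves(
  steps=[
    [1, 0.5, 0, 0],
    [1, 0.1, 0, 0],
    [1, 0, 0, 0],
    [1, 0, 0, 0],
    [0.5, 0, 0, 0],
    [0, 0, 0.8, 0],
    [0, 0, 0.8, 0],
    [0, 0, 0.8, 0],
    [0, 0, 0.2, 0],
    [0, 0, 0, 0],
    [0, 0, 0, 0],
  ],
)

```text
time: 3.65
tool_pos: [0.4997, -0.257, 0.2384]
orientation: [3.141, 0.0, 1.508]
ft_force: [0.2, -0.3, 0.5]
width: 0.003
finger_force: 0.0
```

```bash
python3 -c "
from h import *;from station import sense,imaging;import cv2
s=sense();print(s['time'],s['tool_pos'],s['orientation'],s['ft_force'],s['width']);print(togo(press(0,-.03,.231),s))
f=imaging.grab_frame('side')['pixels'][190:310,360:500,::-1];g=imaging.grab_frame('wrist')['pixels'][:,:,::-1]
f=cv2.resize(f,(467,400),interpolation=cv2.INTER_CUBIC);cv2.imwrite('pics/a1.png',cv2.resize(np.hstack([f,g]),(800,289)))
"
```

```text
3.65 [ 0.4996721  -0.25701656  0.23836667] [3.14091297e+00 3.68167110e-04 1.50814489e+00] [ 0.1674189  -0.25617261  0.5244689 ] 0.0027654001779494537
[1.03 0.   0.29]
```

View pics/a1.png

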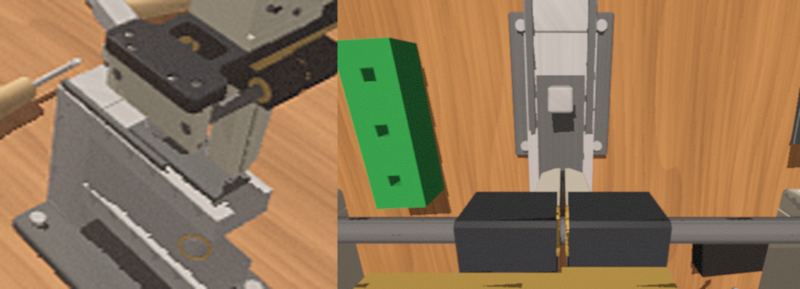

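The side view shows the closed fingers above the plate, just in front of the knob. In the wrist view the knob (560,98) lines up with the finger seam (562). Next I lower slightly and push.

Emit:
apply_moves(
  steps=[
    [0, 0, 0.3, 0],
    [0.4, 0, 0, 0],
    [0.3, 0, 0, 0],
    [0.3, 0, 0, 0],
    [0.3, 0, 0, 0],
    [0.3, 0, 0, 0],
    [0.3, 0, 0, 0],
    [0.3, 0, 0, 0],
    [0.3, 0, 0, 0],
    [0.3, 0, 0, 0],
    [0.2, 0, 0, 0],
    [0, 0, 0, 0],
  ],
)

```text
time: 4.95
tool_pos: [0.5041, -0.1808, 0.2302]
orientation: [-3.142, -0.0, 1.51]
ft_force: [0.8, -0.0, 0.1]
width: 0.003
finger_force: 0.0
```

Emit:
apply_moves(
  steps=[
    [0.1, 0, 0, 0],
    [0.1, 0, 0, 0],
    [0, 0, 0, 0],
    [0, 0, 0, 0],
  ],
)

```text
time: 5.35
tool_pos: [0.5042, -0.1767, 0.2301]
orientation: [-3.141, -0.0, 1.509]
ft_force: [0.2, 0.7, 0.3]
width: 0.006
finger_force: 0.0
```

Emit:
apply_moves(
  steps=[
    [0.1, 0, 0, 0],
    [0.1, 0, 0, 0],
    [0.1, 0, 0, 0],
    [0, 0, 0, 0],
  ],
)

```text
time: 5.75
tool_pos: [0.5047, -0.1689, 0.2302]
orientation: [-3.141, -0.0, 1.509]
ft_force: [-0.6, -0.6, -0.2]
width: 0.002
finger_force: 0.0
```

Emit:
apply_moves(
  steps=[
    [0.1, 0, 0, 0],
    [0, 0, 0, 0],
  ],
)

```text
time: 5.95
tool_pos: [0.5048, -0.1684, 0.2302]
orientation: [3.142, 0.002, 1.508]
ft_force: [-0.6, -6.9, -1.1]
width: 0.004
finger_force: 3.6
```

Emit:
apply_moves(
  steps=[
    [0.06, 0, 0, 0],
    [0, 0, 0, 0],
  ],
)

```text
time: 6.15
tool_pos: [0.5048, -0.1682, 0.2303]
orientation: [3.141, 0.003, 1.507]
ft_force: [0.1, -12.6, -1.6]
width: 0.007
finger_force: 5.9
```

The stop is reached at about 12 N. I'll back off, rise, and look at the bush with the wrist and fixed cameras.

Emit:
apply_moves(
  steps=[
    [-0.5, 0, 0, 0],
    [-0.5, 0, 0, 0],
    [-0.5, 0, -0.5, 0],
    [-0.5, 0, -1, 0],
    [-0.5, 0, -1, 0],
    [-0.5, 0, -1, 0],
    [-0.5, 0, 0, 0],
    [-0.5, 0, 0, 0],
    [0, 0, 0, 0],
    [0, 0, 0, 0],
    [0, 0, 0, 0],
  ],
  hand=1,
)

```text
time: 7.25
tool_pos: [0.4987, -0.2644, 0.3169]
orientation: [-3.14, -0.001, 1.51]
ft_force: [0.7, -0.7, -0.1]
width: 0.902
finger_force: 0.0
```

```bash
python3 -c "
from h import *;from station import sense,imaging;import cv2,pickle
s=sense();print(s['time'],s['tool_pos'],s['orientation'],s['ft_force'],s['width'])
F={n:imaging.grab_frame(n) for n in('wrist','side','top')};pickle.dump((s,F),open('f1.pkl','wb'))
a=cv2.resize(F['wrist']['pixels'][:,160:480,::-1],(480,600));
b=cv2.resize(F['side']['pixels'][200:300,380:480,::-1],(320,320),interpolation=cv2.INTER_CUBIC);b=np.vstack([b,cv2.resize(F['top']['pixels'][150:220,370:450,::-1],(320,280),interpolation=cv2.INTER_CUBIC)])
cv2.imwrite('pics/a2.png',np.hstack([a,b]))
"
```

```text
7.25 [ 0.49872764 -0.26439843  0.31686768] [-3.14024589e+00 -9.79160158e-04  1.50985534e+00] [ 0.7077551  -0.73534723 -0.12873945] 0.9023881121785624
```

View pics/a2.png

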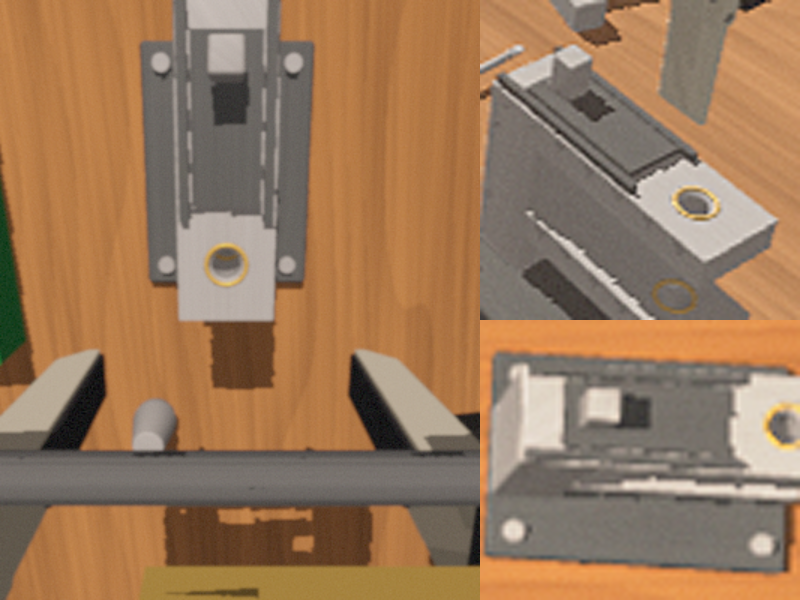

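The shutter is clear of the bush. The bush centre is at (226,264) in the wrist crop and (696,202) in the side crop, and partly visible near (785,427) in the top crop.

```bash
python3 - <<'E'
from h import *;import pickle
from scipy.spatial.transform import Rotation as Ro
s,F=pickle.load(open('f1.pkl','rb'))
def wcam(f,s):
    T=np.eye(4);T[:3,:3]=Ro.from_euler("xyz",s["orientation"]).as_matrix();T[:3,3]=s["tool_pos"]
    M=np.linalg.inv(T@f["T_tool_cam"]);return dict(mtx=f["mtx"],R=M[:3,:3],t=M[:3,3])
W=wcam(F["wrist"],s);h=lambda x,y:((x+.5)/1.5-.5+160,(y+.5)/1.5-.5)
S=F["side"];T=F["top"]
print("wrist",at_z(W,h(226.5,264.5),.135),"side",at_z(S,(447.1,262.8),.135),"top",at_z(T,(446,176.4),.135),press(0,-.045,.135))
k=at_z(W,h(226.5,54),.1655);print("knob",k,"dist",np.hypot(*(k-at_z(W,h(226.5,264.5),.135))[:2]))
k=at_z(T,(370+(603-480)/4-.4,150+(405-320)/4-.4),.1655);print("knob top",k)
print(togo((.542,.308,.317),s))
E
```

```text
wrist [ 0.50068662 -0.24630342  0.135     ] side [ 0.50090856 -0.24645232  0.135     ] top [ 0.50025179 -0.24443837  0.135     ] [ 0.50046238 -0.24631044  0.135     ]
knob [ 0.50652701 -0.15158282  0.1655    ] dist 0.0949004847870006
knob top [ 0.5059089  -0.14916513  0.1655    ]
[2.296e+01 3.300e-01 2.000e-02]
```

Emit:
apply_moves(
  steps=[
    [1, 0, 0, 0],
    [1, 0, 0, 0],
    [1, 0, 0, 0],
    [1, 0, 0, 0],
    [1, 0, 0, 0],
    [1, 0, 0, 0],
    [1, 0, 0, 0],
    [1, 0, 0, 0],
    [1, 0, 0, 0],
    [1, 0, 0, 0],
    [1, 0, 0, 0],
    [1, 0, 0, 0],
  ],
  hand=1,
)

```text
time: 8.6
tool_pos: [0.5172, 0.0357, 0.3177]
orientation: [-3.142, 0.0, 1.51]
ft_force: [0.5, 0.3, -0.3]
width: 1.001
finger_force: 0.0
```

Emit:
apply_moves(
  steps=[
    [1, 0.1, 0, 0],
    [1, 0.1, 0, 0],
    [1, 0.1, 0, 0],
    [1, 0, 0, 0],
    [1, 0, 0, 0],
    [1, 0, 0, 0],
    [1, 0, 0, 0],
    [0.5, 0, 0, -0.5],
    [0, 0, 0, 0],
    [0, 0, 0, 0],
  ],
)

```text
time: 9.6
tool_pos: [0.5363, 0.2201, 0.3174]
orientation: [-3.141, 0.001, 1.561]
ft_force: [-0.4, 0.1, 0.2]
width: 0.998
finger_force: 0.0
```

```bash
python3 -c "
from h import *;from station import sense,imaging;import cv2,pickle
s=sense();print(s['time'],s['tool_pos'],s['orientation'],s['ft_force'],s['width']);print(togo((.542,.308,.222),s))
F={n:imaging.grab_frame(n) for n in('wrist','side')};pickle.dump((s,F),open('f2.pkl','wb'))
b=F['side']['pixels'][60:220,230:390,::-1]
cv2.imwrite('pics/a3.png',np.hstack([F['wrist']['pixels'][:,160:480,::-1],cv2.resize(b,(400,400))]))
"
```

```text
9.6 [0.53633926 0.22005471 0.31740876] [-3.14099490e+00  9.02628655e-04  1.56132506e+00] [-0.42129482  0.08636226  0.17118983] 0.9976362832166809
[3.52 0.2  3.81]
```

View pics/a3.png

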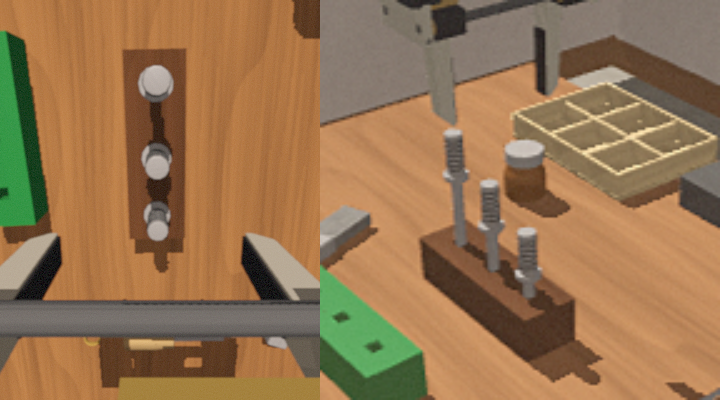

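The wrist view shows the three pins: long head at crop (155.5,82), mid (157,161) and short (157,229). The side view confirms the long one is at the far +y end.

```bash
cat >>h.py <<'E'
def wcam(f,s):
    from scipy.spatial.transform import Rotation as Ro
    T=np.eye(4);T[:3,:3]=Ro.from_euler("xyz",s["orientation"]).as_matrix();T[:3,3]=s["tool_pos"]
    M=np.linalg.inv(T@f["T_tool_cam"]);return dict(mtx=f["mtx"],R=M[:3,:3],t=M[:3,3])
E
python3 -c "
from h import *;import pickle
s,F=pickle.load(open('f2.pkl','rb'));p=at_z(wcam(F['wrist'],s),(315.5,82),.175);print(p,togo((p[0],p[1],.222),s))"
```

```text
[0.54102336 0.30519016 0.175     ] [3.41 0.16 3.81]
```

Emit:
apply_moves(
  steps=[
    [0.9, 0.17, 0, 0],
    [0.9, 0, 0, 0],
    [0.9, 0, 0, 0],
    [0.75, 0, 0, 0],
    [0, 0, 0.6, 0],
    [0, 0, 0.6, 0],
    [0, 0, 0.6, 0],
    [0, 0, 0.6, 0],
    [0, 0, 0.6, 0],
    [0, 0, 0.6, 0],
    [0, 0, 0.2, 0],
    [0, 0, 0, 0],
  ],
)

```text
time: 10.9
tool_pos: [0.5412, 0.307, 0.2217]
orientation: [-3.14, 0.001, 1.561]
ft_force: [0.1, -1.3, 1.0]
width: 0.999
finger_force: 0.0
```

Emit:
apply_moves(
  steps=[
    [0, 0, 0, 0],
    [0, 0, 0, 0],
    [0, 0, 0, 0],
    [0, 0, 0, 0],
    [0, 0, 0, 0],
    [0, 0, 0, 0],
    [0, 0, 0, 0],
    [0, 0, 0, 0],
    [0, 0, 0, 0],
    [0, 0, 0, 0],
    [0, 0, 0, 0],
    [0, 0, 0, 0],
  ],
  hand=-1,
)

```text
time: 12.1
tool_pos: [0.5414, 0.3071, 0.2227]
orientation: [-3.141, 0.0, 1.561]
ft_force: [-0.3, 0.1, 0.4]
width: 0.187
finger_force: 30.0
```

Emit:
apply_moves(
  steps=[
    [0, 0, -0.3, 0],
    [0, 0, -0.4, 0],
    [0, 0, -0.5, 0],
    [0, 0, -0.6, 0],
    [0, 0, -0.7, 0],
    [0, 0, -0.8, 0],
    [0, 0, -0.8, 0],
    [0, 0, -0.8, 0],
    [0, 0, -0.8, 0],
    [0, 0, -0.8, 0],
    [0, 0, -0.6, 0],
    [0, 0, -0.4, 0],
  ],
)

```text
time: 13.3
tool_pos: [0.5414, 0.3073, 0.4127]
orientation: [3.14, -0.001, 1.561]
ft_force: [0.9, -0.1, -2.8]
width: 0.187
finger_force: 30.0
```

Emit:
apply_moves(
  steps=[
    [-0.3, 0, 0, 0],
    [-0.6, 0, 0, 0],
    [-0.9, 0, 0, 0],
    [-0.9, 0, 0, 0],
    [-0.9, 0, 0, 0],
    [-0.9, 0, 0, 0],
    [-0.9, 0, 0, 0],
    [-0.9, 0, 0, 0],
    [-0.9, 0, 0, 0],
    [-0.9, 0, 0, 0],
    [-0.9, 0, 0, 0],
    [-0.9, 0, 0, 0],
  ],
)

```text
time: 14.5
tool_pos: [0.5383, 0.0572, 0.4092]
orientation: [-3.14, 0.001, 1.56]
ft_force: [-0.2, 0.1, -2.7]
width: 0.186
finger_force: 30.0
```

```bash
python3 -c "
from h import *;from station import sense
s=sense();print(s['time'],s['tool_pos'],s['orientation'],s['ft_force'],s['width']);print(togo((.5006,-.2463,.41),s))"
```

```text
14.5 [0.53825643 0.0571712  0.40924521] [-3.13970665e+00  8.34466775e-04  1.56017513e+00] [-0.15689207  0.13742265 -2.68918461] 0.18564231655304056
[-12.15  -1.38  -0.02]
```

Emit:
apply_moves(
  steps=[
    [-1, -0.15, 0, 0],
    [-1, -0.15, 0, 0],
    [-1, -0.15, 0, 0],
    [-1, -0.15, 0, 0],
    [-1, -0.15, 0, 0],
    [-1, -0.15, 0, 0],
    [-1, -0.15, 0, 0],
    [-1, -0.15, 0, 0],
    [-1, -0.15, 0, 0],
    [-1, 0, 0, 0],
    [-0.9, 0, 0, 0],
    [-0.6, 0, 0, 0],
  ],
)

```text
time: 15.7
tool_pos: [0.5011, -0.2301, 0.4093]
orientation: [-3.14, 0.0, 1.559]
ft_force: [-0.3, -0.0, -3.1]
width: 0.19
finger_force: 30.0
```

Emit:
apply_moves(
  steps=[
    [-0.4, 0, 0, 0],
    [-0.2, 0, 0, 0],
    [0, 0, 0.3, 0],
    [0, 0, 0.3, 0],
    [0, 0, 0, 0],
    [0, 0, 0, 0],
    [0, 0, 0, 0],
  ],
)

```text
time: 16.4
tool_pos: [0.5027, -0.2421, 0.3953]
orientation: [3.141, 0.0, 1.562]
ft_force: [0.3, -0.1, -3.1]
width: 0.193
finger_force: 30.0
```

```bash
python3 -c "
from h import *;from station import sense,imaging;import cv2,pickle
s=sense();print(s['time'],s['tool_pos'],s['orientation'],s['ft_force'],s['width']);print(togo((.5006,-.2463,.394),s))
F={n:imaging.grab_frame(n) for n in('wrist','side','top')};pickle.dump((s,F),open('f3.pkl','wb'))
a=F['wrist']['pixels'][130:310,215:395,::-1];b=F['side']['pixels'][120:300,370:550,::-1]
cv2.imwrite('pics/a4.png',np.hstack([cv2.resize(x,(400,400),interpolation=cv2.INTER_CUBIC) for x in(a,b)]))
"
```

```text
16.4 [ 0.50274296 -0.24207399  0.39533108] [3.14144306e+00 1.74305061e-05 1.56205642e+00] [ 0.27451988 -0.11405633 -3.12074211] 0.19260913280279995
[-0.17 -0.08  0.05]
```

View pics/a4.png

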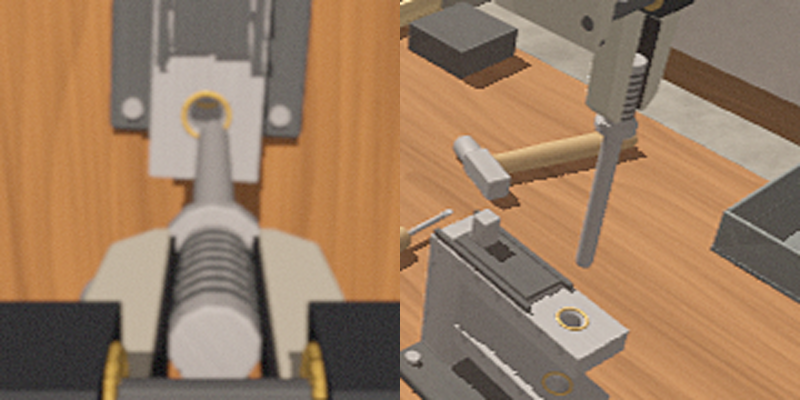

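The wrist view shows the pin gripped by its head with its nose near (209,122), just short of the bush (206,115). In the side view the nose is at (583,266) and the bush at (573,319). I'll check the tilt numerically by fitting the pin axis to both views.

```bash
python3 - <<'E'
from h import *;import pickle
s,F=pickle.load(open('f3.pkl','rb'));W=wcam(F['wrist'],s);S=F['side'];T=F['top']
k=180/400
w=lambda x,y:np.array([215+(x+.5)*k-.5,130+(y+.5)*k-.5]);d=lambda x,y:np.array([370+(x-400+.5)*k-.5,120+(y+.5)*k-.5])
p=s["tool_pos"]
z0=p[2]-.065-.147
for nm,z in(("top",z0+.165),("collar",z0+.118),("shank60",z0+.06),("nosec",z0+.006)):
    X=np.array([p[0],p[1],z]);a=(proj(W,X)[0]-[215,130])/k;b=(proj(S,X)[0]-[370,120])/k+[400,0]
    print(nm,"vertical-predicted wrist",a.round(1),"side",b.round(1))
import itertools
# observed axis points: nose-ball centre
n=tri((W,S),(w(210,130),d(584,259)));print("nose centre",n.x.round(4),np.sqrt(2*n.cost).round(2), z0+.006)
h=tri((W,S),(w(214,346),d(638,60)));print("head top",h.x.round(4),np.sqrt(2*h.cost).round(2),z0+.165)
E
```

```text
top vertical-predicted wrist [207.5 347.3] side [628.   55.7]
collar vertical-predicted wrist [208.7 248.8] side [612.6 122.1]
shank60 vertical-predicted wrist [209.5 177.5] side [595.5 195.6]
nosec vertical-predicted wrist [210.  135.2] side [581.3 256.9]
nose centre [ 0.503  -0.241   0.1869] 1.89 0.18933107857799472
head top [ 0.5041 -0.2439  0.3451] 3.15 0.3483310785779947
```

```bash
cat >>h.py <<'E'
def axis_rows(f,rows,u0,sat=70):
    import cv2
    h=cv2.cvtColor(f["pixels"],cv2.COLOR_RGB2HSV)[:,:,1].astype(int);out=[]
    for r in rows:
        u=int(round(u0(r)));l=u
        while h[r,l-1]<sat:l-=1
        q=u
        while h[r,q+1]<sat:q+=1
        out.append((r,l,q,(l+q)/2))
    return out
E
python3 - <<'E'
from h import *;import pickle
s,F=pickle.load(open('f3.pkl','rb'));W=wcam(F['wrist'],s);S=F['side'];p=s["tool_pos"];z0=p[2]-.212
zz=np.linspace(z0,z0+.115,50);L=np.c_[np.full(50,p[0]),np.full(50,p[1]),zz]
ps=proj(S,L);f=lambda r:np.interp(r,ps[::-1,1],ps[::-1,0])
for r,l,q,c in axis_rows(S,range(184,242,6),lambda r:f(r)+1):print(r,l,q,c,"pred",f(r).round(1))
E
```

```text
184 460 469 464.5 pred 463.6
190 459 467 463.0 pred 462.2
196 459 466 462.5 pred 460.8
202 457 464 460.5 pred 459.4
208 455 463 459.0 pred 458.0
214 455 461 458.0 pred 456.6
220 453 460 456.5 pred 455.2
226 451 458 454.5 pred 453.8
232 450 457 453.5 pred 452.4
238 450 455 452.5 pred 451.0
```

The pin is vertical, with a constant offset of about 1.1 px from prediction. I'll correct by about -2.5 mm in x and -3 mm in y, lower to just above the mouth, and look again.

Emit:
apply_moves(
  steps=[
    [-0.12, -0.1, 0, 0],
    [0, 0, 0.4, 0],
    [0, 0, 0.4, 0],
    [0, 0, 0.4, 0],
    [0, 0, 0.3, 0],
    [0, 0, 0, 0],
    [0, 0, 0, 0],
    [0, 0, 0, 0],
  ],
)

```text
time: 17.35
tool_pos: [0.5002, -0.2455, 0.358]
orientation: [3.141, 0.0, 1.561]
ft_force: [-0.3, -0.1, -3.3]
width: 0.186
finger_force: 30.0
```

```bash
python3 -c "
from h import *;from station import sense,imaging;import cv2,pickle
s=sense();print(s['time'],s['tool_pos'],s['orientation'],s['ft_force'],s['width']);print('nose z',s['tool_pos'][2]-.212)
F={n:imaging.grab_frame(n) for n in('wrist','side','top')};pickle.dump((s,F),open('f4.pkl','wb'))
a=F['wrist']['pixels'][140:240,260:360,::-1];b=F['side']['pixels'][210:290,400:480,::-1]
cv2.imwrite('pics/a5.png',np.hstack([cv2.resize(x,(400,400),interpolation=cv2.INTER_CUBIC) for x in(a,b)]))
"
```

```text
17.35 [ 0.50024392 -0.2455003   0.35797637] [3.14114147e+00 1.63202672e-04 1.56140014e+00] [-0.30593703 -0.09913458 -3.29457469] 0.18602753642326408
nose z 0.14597636515331366
```

View pics/a5.png

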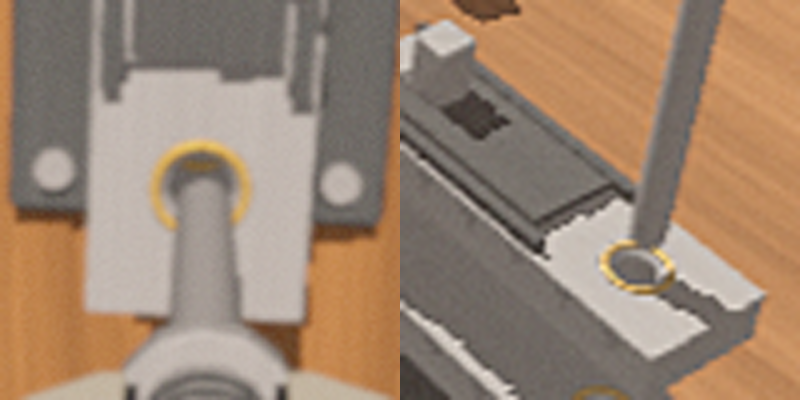

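In the wrist crop the nose (201,178) is laterally centred on the bush (201,188). In the side crop the nose end (650,248) sits slightly right of the bush (637,267). I'll quantify the offset.

```bash
python3 - <<'E'
from h import *;import pickle
s,F=pickle.load(open('f4.pkl','rb'));W=wcam(F['wrist'],s);S=F['side'];p=s["tool_pos"];z0=p[2]-.212
w=lambda x,y:np.array([260+(x+.5)/4-.5,140+(y+.5)/4-.5]);d=lambda x,y:np.array([400+(x-400+.5)/5-.5,210+(y+.5)/5-.5])
print("bush wrist",at_z(W,w(201,189),.135),"side",at_z(S,d(637,267),.135))
zz=np.linspace(z0,z0+.1,50);L=np.c_[np.full(50,p[0]),np.full(50,p[1]),zz]
ps=proj(S,L);f=lambda r:np.interp(r,ps[::-1,1],ps[::-1,0])
for r,l,q,c in axis_rows(S,range(190,236,5),lambda r:f(r)+1):print(r,l,q,c,"pred",f(r).round(1))
# side nose silhouette and wrist silhouette for candidate xy
th=np.linspace(0,2*np.pi,60)
def sil(f,x,y):
    pts=[]
    for ph in np.linspace(0,np.pi/2,12):
        pts.append(np.c_[x+.006*np.sin(ph)*np.cos(th),y+.006*np.sin(ph)*np.sin(th),np.full(60,z0+.006-.006*np.cos(ph))])
    return proj(f,np.vstack(pts))
for y in(-.2425,-.2455,-.2485):
    a=(sil(W,p[0],y)-[260,140]+.5)*4;b=(sil(S,p[0],y)-[400,210]+.5)*5+[400,0]
    print(y,"wrist top edge",a[:,1].min().round(1),"x",a[:,0].mean().round(1),"side lowest",b[b[:,1].argmax()].round(1),"xrange",b[:,0].min().round(1),b[:,0].max().round(1))
print("bush proj wrist",(proj(W,[.5006,-.2463,.135])[0]-[260,140]+.5)*4,(proj(S,[.5006,-.2463,.135])[0]-[400,210]+.5)*5+[400,0])
E
```

```text
bush wrist [ 0.50058417 -0.24621149  0.135     ] side [ 0.50043747 -0.24665204  0.135     ]
190 449 471 460.0 pred 459.1
195 454 470 462.0 pred 459.1
200 454 471 462.5 pred 459.1
205 458 468 463.0 pred 459.1
210 457 464 460.5 pred 458.7
215 455 462 458.5 pred 457.5
220 454 461 457.5 pred 456.4
225 453 460 456.5 pred 455.2
230 452 459 455.5 pred 454.0
235 451 457 454.0 pred 452.8
-0.2425 wrist top edge 163.5 x 199.9 side lowest [636.6 241.4] xrange 616.0 655.3
-0.2455 wrist top edge 177.2 x 200.1 side lowest [644.  246.8] xrange 623.4 662.9
-0.2485 wrist top edge 190.8 x 200.2 side lowest [651.5 252.3] xrange 630.8 670.4
bush proj wrist [201.57419468 189.87998241] [636.97983608 266.64221686]
```

Agreement is within about 1 mm, so I'll descend carefully.

Emit:
apply_moves(
  steps=[
    [0, 0, 0.2, 0],
    [0, 0, 0.2, 0],
    [0, 0, 0.2, 0],
    [0, 0, 0.2, 0],
    [0, 0, 0.1, 0],
    [0, 0, 0, 0],
  ],
)

```text
time: 18.1
tool_pos: [0.4999, -0.2454, 0.3346]
orientation: [-3.141, -0.0, 1.561]
ft_force: [0.1, -0.4, -2.3]
width: 0.188
finger_force: 30.0
```

Emit:
apply_moves(
  steps=[
    [0, 0, 0.2, 0],
    [0, 0, 0.2, 0],
    [0, 0, 0.2, 0],
    [0, 0, 0, 0],
    [0, 0, 0, 0],
  ],
)

```text
time: 18.6
tool_pos: [0.5, -0.2454, 0.3201]
orientation: [-3.141, -0.0, 1.561]
ft_force: [-0.0, 0.5, -3.1]
width: 0.187
finger_force: 30.0
```

Emit:
apply_moves(
  steps=[
    [0, 0, 0.25, 0],
    [0, 0, 0.25, 0],
    [0, 0, 0.25, 0],
    [0, 0, 0.25, 0],
    [0, 0, 0.25, 0],
    [0, 0, 0.2, 0],
    [0, 0, 0, 0],
    [0, 0, 0, 0],
  ],
)

```text
time: 19.4
tool_pos: [0.5001, -0.2455, 0.2839]
orientation: [-3.141, -0.0, 1.561]
ft_force: [0.2, -0.4, -3.0]
width: 0.187
finger_force: 30.0
```

Emit:
apply_moves(
  steps=[
    [0, 0, 0.15, 0],
    [0, 0, 0.15, 0],
    [0, 0, 0.1, 0],
    [0, 0, 0, 0],
  ],
)

```text
time: 19.8
tool_pos: [0.4998, -0.2454, 0.2735]
orientation: [-3.141, -0.0, 1.561]
ft_force: [-0.2, -0.3, -2.2]
width: 0.186
finger_force: 30.0
```

Emit:
apply_moves(
  steps=[
    [0, 0, 0.15, 0],
    [0, 0, 0.15, 0],
    [0, 0, 0.15, 0],
    [0, 0, 0.15, 0],
    [0, 0, 0, 0],
    [0, 0, 0, 0],
  ],
)

```text
time: 20.4
tool_pos: [0.5, -0.2455, 0.2588]
orientation: [-3.141, -0.0, 1.561]
ft_force: [0.1, -0.4, -2.8]
width: 0.189
finger_force: 30.0
```

Emit:
apply_moves(
  steps=[
    [0, 0, 0.15, 0],
    [0, 0, 0.15, 0],
    [0, 0, 0.15, 0],
    [0, 0, 0.2, 0],
    [0, 0, 0, 0],
    [0, 0, 0, 0],
    [0, 0, 0, 0],
  ],
)

```text
time: 21.1
tool_pos: [0.5001, -0.2455, 0.2428]
orientation: [3.142, 0.0, 1.561]
ft_force: [-0.2, -0.6, -2.7]
width: 0.19
finger_force: 30.0
```

```bash
python3 -c "
from h import *;from station import sense,imaging;import cv2,pickle
s=sense();print(s['time'],s['tool_pos'],s['orientation'],s['ft_force'],s['width']);print('nose z',s['tool_pos'][2]-.212)
F={n:imaging.grab_frame(n) for n in('wrist','side','top')};pickle.dump((s,F),open('f5.pkl','wb'))
a=F['wrist']['pixels'][100:300,215:415,::-1];b=F['side']['pixels'][195:315,375:495,::-1]
cv2.imwrite('pics/a6.png',np.hstack([cv2.resize(x,(400,400),interpolation=cv2.INTER_CUBIC) for x in(a,b)]))
"
```

```text
21.1 [ 0.50006954 -0.24552765  0.24275911] [3.14153654e+00 4.14029537e-05 1.56126117e+00] [-0.1560326  -0.60221083 -2.71403508] 0.18973055170982328
nose z 0.030759112728563465
```

View pics/a6.png

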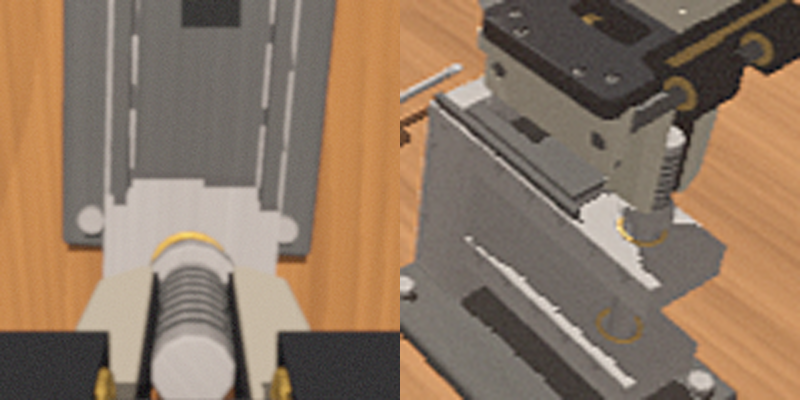

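The shank enters the lower bush at (620,325), and the collar at (648,215) stands clear of the upper bush. The vertical force is just the pin's weight and the shutter is still home, so I'll hand in.

```bash
python3 -c "
from station import order;print(order.finish_job())"
```

```text
the job is handed in; nothing more can be done
None
```

I handed the job in at about 21 s: the shutter is home against its stop and the long pin is held upright through both bushes, its nose about 14 mm below the lower one and its collar about 10 mm above the upper one. The two shorter pins were not touched.

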